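# Refit the feed tray of a vibratory powder feeder under its hopper

## Robot

A 7-joint arm with a two-finger parallel gripper is mounted at the origin on a cart in front of the work surface, level with it; the furniture and walls round the work are solid. World frame = base frame: x ahead of the robot, y to its left, z up, the work surface at z = 0. Lengths are in m, angles in rad, forces in N, time in s.
With the tool pointing down it reaches from about 0.375 to 0.925 m from the base axis. Payload 3.1 kg.
Tool frame: the origin (TCP) lies between the finger pads; the fingertips stand 19 mm ahead of it and the grasp point (between the pads) is the TCP; z points along the fingers, y is the direction in which the jaws open and shut (so a half turn about z gives the same grasp; the last joint's range is limited). The gripper opens to 85 mm and grips with 20 to 120 N. Pads are 22 mm wide; open, the fingers measure 114 mm over their backs; the gripper's body (76 mm by 85 mm) begins 54 mm behind the grasp point. The pads swing forward as they close: fully open they stand 13 mm farther back than shut.
Start: joints at [-1.406, 0.383, 0.044, 1.598, -0.018, 1.161, -0.05], TCP at [0.169, 0.628, 0.25] pointing down, gripper open.
Joint ranges: [-2.61, 2.61], [-0.41, 2.15], [-1.48, 1.57], [0, 2.5], [-1.57, 4.71], [0.05, 1.97], [-2.85, 2.85]. Speed limits (rad/s): [2.79, 2.79, 3.14, 3.14, 3.14, 3.14, 3.14].

## Interface

Orientations are given as a unit quaternion [x, y, z, w].
In Python, from bench import move_ptp, movel, move_j, move_gripper, pause, inverse_kinematics, read_camera, camera_params, MotionError, sign_off, look_for, tip_of, read_time_s, read_qpos, read_joint_vel, read_effort, read_eef_pos, read_tcp_rot, read_ft_force, read_ft_torque, read_finger_gap gives the robot as it stands. Calls block until the motion is done:
- move_ptp(position, orientation): joint-space move of the TCP to a pose.
- movel(position, orientation=None, speed=0.15): straight line of the TCP; orientation=None keeps the orientation; speed is the mean speed in m/s.
- move_j(angles): joint-space move.
- move_gripper(opening, effort=None): finger opening in m; effort is the grip in N (None keeps the last); returns when the fingers have stopped.
- pause(seconds).
- inverse_kinematics(position, orientation): joint angles nearest the present ones, or None.
- read_camera(name): name is "scene" or "side" or "wrist"; returns the picture (400x640x3 uint8, red, green, blue); there is no depth.
- camera_params(name): a dict with "K" (3x3 intrinsics, pixels), "camera_from_world" (4x4, takes a point from world to camera coordinates). Camera axes: x right, y down, z forward; pixel columns grow to the right and rows downward; lengths in m; the calibration is good to about 2 mm. A picture is of the moment at which its call begins: read the wrist's pose just before it. camera_params takes no time and is no camera call; for the wrist camera it gives the pose at the moment of the call.
A pose or a line that the arm cannot do raises MotionError and nothing moves.
- sign_off(): hands the job in, once; it reports no verdict.
Trained networks look in the newest picture that a camera, given by its name, has taken for a name from the list of things; names that differ only in an ending like _2 or _b are one class to them, and where a whole thing is asked for, a point or a joint stands for the part that bears it (a point fixed in the world has none). Each returns a list of dicts, best first, with "confidence" (0 to 1); they miss things now and then, are a little off and sometimes report something else, mostly with a low value. They report only what shows in the picture. A call takes as long as a camera call.
- look_for(camera, name): "at" ([column, row] in pixels, amid what is visible of it).
- tip_of(camera, name): "at" ([column, row] in pixels: a listed point, or the origin of a listed thing).
Readings, each from a call of its own:
- read_time_s(): time.
- read_qpos(): joint angles.
- read_joint_vel(): joint speeds.
- read_effort(): joint torques, N m.
- read_eef_pos(): TCP position.
- read_tcp_rot(): TCP orientation.
- read_ft_force(): force on the tool from outside, world axes, zero at the start.
- read_ft_torque(): the same for the moment, N m.
- read_finger_gap(): finger opening in m.
Only numpy, scipy, OpenCV 4.12 (cv2) and the standard library are available. Lean on these libraries where they do the work, as an engineer would, in place of code of your own. Each camera call takes 0.05 s, during which the arm holds its last target. There are 200 camera calls.

## Task

Refit the cleaned steel feed tray (the trough with the black grip) on the powder feeder: set its closed tail end down on the feeder's deck between the guides and in front of the hopper, then slide it in along the deck under the hopper until the roller catch snaps in and keeps it against the sprung buffer, and let go. The hopper's setting must not be disturbed, so nothing may bump it, and the drive springs are delicate, so go gently and do not ram the buffer. Leave the cup, weighing boat, brush and small jar where they stand.

Things in the scene. Friction and masses are not known exactly. Their poses are not given: they have to be found in the camera images.
- tray_grip (a point): Centre of the black upright grip of the loose steel feed tray (0.13 to 0.25 kg). The grip is 36 mm long (along the tray), 14 mm wide and 40 mm tall; its centre is 36 mm above the tray's underside and 20 mm above the strap it stands on. Pinch it from above across its 14 mm width, tips just above the strap. Axes as the tray's: x towards its closed tail, y across, z up.
- tray: The feed tray: a trough 190 mm long, 60 mm wide, 14 mm high, open at the grip end. Origin at the middle of its underside: grip centre at x = -72 mm, z = 36 mm; open end at x = -95 mm; tail wall's outer face at x = +95 mm. x points to the tail, z up.
- tray_tail (a point): Middle of the lower edge of the tray's closed tail, at the tail wall's outer face: x = +95 mm, z = 0 in the tray. From the tail a strike (3 mm tongue with an 8 mm round head, centred 16 mm beyond the face) stands out by 20 mm; it enters the roller catch. Axes as the tray's.
- feeder: Powder feeder, fixed; origin on the worktop below the deck's middle line. x is the direction in which the tray is pushed in, y to the left of that, z up. Grey base 245 x 116 mm; the aluminium deck's top is 58 mm above the origin, from x = -80 mm (mouth) to +162 mm. Guides 10 mm high stand 64 mm apart inside from x = -50 mm on and flare to 80 mm at the mouth. It bears about 40 N.
- deck_mouth (a point): Middle of the deck's front edge, on its top: x = -80 mm, z = 58 mm from the feeder's origin. Axes as the feeder's.
- catch_mid (a point): Point on the deck, 86 mm ahead (+x) of the feeder's origin: where the seated tray's tail face stands on average. The stop block with roller catch and buffer is clamped anywhere within 18 mm before or behind that, unmeasured: find it by feel. Entering the rollers takes about 4 N plus 1 to 4 N of tray friction; 4 mm past their narrowest point the tail meets the buffer. Axes as the feeder's.
- hopper: Steel hopper on a post, fixed to the feeder; origin and axes as the feeder's. Funnel 68 mm across over the deck at x = 21 to 89 mm, rim 160 mm above the worktop. The flat skirt round its outlet covers x = 23 to 87, y = -30 to 30 mm; its underside is 19 mm above the deck, 5 mm above the rim of a tray lying there. Post at x = 55, y = 74 mm, 180 mm high.
- buffer (a joint): How far the sprung buffer on the stop block is pressed in, in m: 0 free; 3 N per mm. About 1 mm (0.001) when the tray is seated in the catch and let go; more than 5 mm (15 N) is ramming.
- weighing_boat: Small white square weighing boat, 66 x 66 x 14 mm, on the worktop below the open end of the seated tray; origin at its underside's centre. Not to be moved.
- sample_cup_b: Milky open sample cup, 67 mm across, 68 mm high, on the worktop; origin at its underside's centre. Not to be moved.
- bench_brush: Flat wooden bench brush, 163 mm long; origin at its underside's centre. Not to be moved.
- jar_d: Small white sample jar with a screw cap, 33 mm across, 44 mm high; origin at its underside's centre. Not to be moved.

How it is judged:
By the outcome, as a careful person would: the job done as asked, in the order asked, and still so for the second after the job is handed in, with the robot touching nothing.
It also fails if it takes over 48 s, if anything falls off the work surface, if the arm or the gripper's body presses on something with over 40 N, if the wrist force passes 120 N, or if a joint passes its speed limit or range.

## Working session

There is one attempt and no reset: what is moved stays moved. The work goes in short steps, each a Python script; the robot and the scene stay as the last script left them, time stands still between calls to the robot, and variables do not carry over. Pictures are saved under pics/ and viewed, about 8 in all and at most 12, crops included, and the job is handed in when it is done.

```bash
mkdir -p pics; ls; cat > h.py <<'E'
from bench import *
import numpy as np, cv2
from scipy.spatial.transform import Rotation as R
def save(cam,fn):
    im=read_camera(cam); cv2.imwrite('pics/'+fn,im[:,:,::-1]); return im
def ray(cam,px):
    p=camera_params(cam); T=np.linalg.inv(np.array(p['camera_from_world'])); d=np.linalg.solve(np.array(p['K']),[px[0],px[1],1]); return T[:3,3],T[:3,:3]@d
def at_z(cam,px,z):
    o,d=ray(cam,px); return o+d*(z-o[2])/d[2]
def proj(cam,P):
    p=camera_params(cam); P=np.atleast_2d(P); c=(np.array(p['camera_from_world'])@np.c_[P,np.ones(len(P))].T)[:3]; q=np.array(p['K'])@c; return (q[:2]/q[2]).T
E
python3 - <<'E'
from h import *
np.set_printoptions(precision=4,suppress=True)
a=save('scene','s1.png');b=save('side','d1.png')
cv2.imwrite('pics/both.png',np.vstack([a,b])[:,:,::-1][:, :])
Z={'tray_grip':.036,'tray':0,'tray_tail':0,'feeder':0,'deck_mouth':.058,'catch_mid':.058,'weighing_boat':0,'sample_cup_b':0,'bench_brush':0,'jar_d':0,'hopper':0}
for c in ('scene','side'):
  print(c, ray(c,[320,200]))
  for n,z in Z.items():
    for r in tip_of(c,n)[:2]: print(n,r['confidence'],r['at'],at_z(c,r['at'],z))
print(read_time_s(),read_tcp_rot(),read_eef_pos(),read_ft_force())
E
```

```text
pics
scene (array([ 0.1725, -0.8186,  0.9822]), array([ 0.2748,  0.4978, -0.8228]))
tray_grip 0.89 [330.9, 236.6] [ 0.4637 -0.3426  0.036 ]
tray 0.84 [360.4, 242.2] [ 0.5262 -0.3682  0.    ]
tray_tail 0.98 [404.3, 230.9] [ 0.6297 -0.3896 -0.    ]
tray_tail 0.32 [252.8, 173.6] [ 0.3919 -0.0777  0.    ]
feeder 0.75 [317.7, 168.4] [ 0.5404 -0.138   0.    ]
feeder 0.59 [309.6, 127.1] [ 0.5864 -0.0066  0.    ]
deck_mouth 0.85 [329.5, 178.2] [ 0.5292 -0.2161  0.058 ]
catch_mid 0.72 [308.7, 126.4] [ 0.5611 -0.0515  0.058 ]
catch_mid 0.27 [329.5, 237.1] [ 0.4537 -0.3534  0.058 ]
weighing_boat 0.97 [333.0, 207.2] [ 0.5178 -0.2568  0.    ]
weighing_boat 0.45 [251.8, 174.0] [ 0.3892 -0.0777  0.    ]
sample_cup_b 0.95 [252.6, 173.2] [ 0.392  -0.0763  0.    ]
sample_cup_b 0.5 [246.9, 271.5] [ 0.2719 -0.316   0.    ]
bench_brush 0.58 [247.3, 273.6] [ 0.2706 -0.321   0.    ]
jar_d 0.51 [361.6, 323.0] [ 0.4314 -0.5322  0.    ]
side (array([ 0.0014, -1.2833,  0.4597]), array([ 0.3804,  0.8572, -0.3478]))
tray_grip 0.67 [336.9, 215.4] [ 0.4577 -0.3575  0.036 ]
tray 0.7 [366.0, 223.3] [ 0.5405 -0.359   0.    ]
tray_tail 0.97 [399.3, 219.1] [ 0.6332 -0.3722  0.    ]
feeder 0.95 [333.7, 195.3] [ 0.5584 -0.1309  0.    ]
deck_mouth 0.68 [334.9, 186.6] [ 0.5225 -0.2129  0.058 ]
deck_mouth 0.49 [366.3, 223.8] [ 0.4717 -0.4784  0.058 ]
catch_mid 0.73 [322.2, 171.5] [ 0.5513 -0.0635  0.058 ]
weighing_boat 0.48 [342.6, 214.4] [ 0.5136 -0.2791  0.    ]
sample_cup_b 0.69 [322.6, 169.5] [0.6424 0.1349 0.    ]
sample_cup_b 0.56 [274.0, 197.2] [ 0.3893 -0.0683  0.    ]
bench_brush 0.7 [261.8, 239.4] [ 0.2682 -0.337   0.    ]
bench_brush 0.56 [397.6, 220.8] [ 0.6228 -0.3799  0.    ]
jar_d 0.71 [365.4, 259.2] [ 0.4422 -0.529   0.    ]
1.2 [ 0.131   0.9914  0.     -0.    ] [0.1688 0.6277 0.2503] [-0.0084  0.9169 -0.6507]
```

```bash
python3 -c "
import cv2;a=cv2.imread('pics/both.png');print(a.shape);cv2.imwrite('pics/both_s.png',cv2.resize(a,(480,600)))"
```

```text
(800, 640, 3)
```

View pics/s1.png

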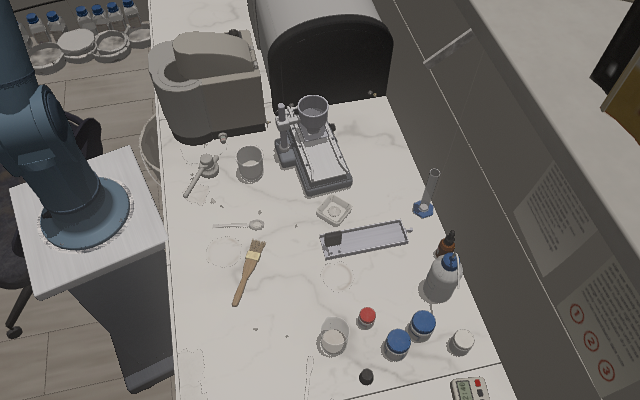

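View pics/d1.png

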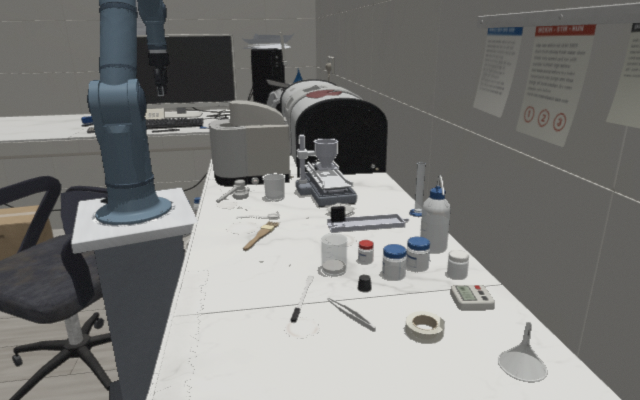

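The tray lies with its grip at about (332,238) and its tail at (408,232). The feeder is at (322,165) with its mouth facing the tray, and the hopper is at (313,110). I'll check reach and take wrist views.

```bash
cat >> h.py <<'E'
np.set_printoptions(precision=4,suppress=True)
def Q(yaw_y):  # tool down, tool y axis at world angle yaw_y (deg)
    a=np.radians((yaw_y+90)/2); return [float(np.cos(a)),float(np.sin(a)),0.,0.]
E
python3 - <<'E'
from h import *
for y in (80,-100): print('tray',y,inverse_kinematics([.461,-.350,.038],Q(y)))
f=np.array([.19,.98]);m=np.array([.526,-.215])
for y in (169,-11):
  for x in (-187,-81): 
    p=m+f*(x+80)/1000; print('feed',y,x,inverse_kinematics([*p,.096],Q(y)),inverse_kinematics([*p,.2],Q(y)))
try:
  move_ptp([.50,-.36,.32],Q(80)); print(read_time_s(),read_qpos())
except MotionError as e: print(e)
save('wrist','w1.png'); print(camera_params('wrist'))
for n,z in {'tray_grip':.036,'tray':0,'tray_tail':0,'deck_mouth':.058,'catch_mid':.058,'feeder':0,'weighing_boat':0}.items():
    for r in tip_of('wrist',n)[:2]: print(n,r['confidence'],r['at'],at_z('wrist',r['at'],z))
E
```

```text
tray 80 [ 0.0002  0.6491  0.7237  1.9319 -0.5998  0.7881  2.4591]
tray -100 [-0.0021  0.6504  0.7268  1.932  -0.6028  0.7891 -0.6802]
feed 169 -187 [-0.4185  1.0473  1.3648  1.8785 -1.1082  1.2448 -2.0063] [-0.4482  0.7965  1.3756  1.8134 -0.8269  1.2633 -2.1689]
feed 169 -81 [-0.6344  0.9989  1.3668  1.9519 -1.081   1.2032 -2.1691] [-0.6776  0.7204  1.3806  1.8856 -0.7641  1.2119 -2.3665]
feed -11 -187 [-0.3389  0.8178  1.1472  1.8761 -0.8692  1.0569  0.9839] [-0.3654  0.6001  1.1555  1.8111 -0.6049  1.1399  0.8039]
feed -11 -81 [-0.2618  0.5121  0.711   1.9393 -0.4399  0.8494  0.4915] [-0.4213  0.3914  0.901   1.8781 -0.3539  1.041   0.4337]
4.8333 [ 0.5198  0.2685  0.0429  1.6031 -0.0124  1.2704  1.963 ]
{'K': array([[310.6215,   0.    , 326.238 ],
       [  0.    , 310.6215, 193.301 ],
       [  0.    ,   0.    ,   1.    ]]), 'camera_from_world': array([[ 0.172 ,  0.9851,  0.0008,  0.2674],
       [ 0.9387, -0.1641,  0.3031, -0.5893],
       [ 0.2988, -0.0514, -0.9529,  0.2792],
       [ 0.    ,  0.    ,  0.    ,  1.    ]])}
tray_grip 0.78 [330.4, 128.7] [ 0.4662 -0.3477  0.036 ]
tray 0.7 [322.9, 173.5] [ 0.5319 -0.3698  0.    ]
tray_tail 0.58 [318.1, 232.7] [ 0.6243 -0.3942  0.    ]
deck_mouth 0.75 [442.5, 159.5] [ 0.5258 -0.2151  0.058 ]
catch_mid 0.92 [576.3, 163.5] [ 0.5603 -0.0485  0.058 ]
feeder 0.82 [487.2, 155.5] [ 0.5464 -0.1317  0.    ]
weighing_boat 0.7 [392.7, 148.5] [ 0.5126 -0.2652  0.    ]
```

View pics/w1.png

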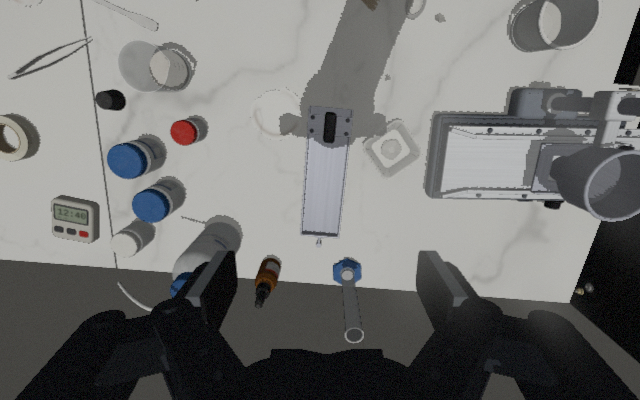

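The wrist view shows the tray from (330,107) to (320,236), with its strike at (319,243). The feeder mouth is at (432,155) and the hopper at (612,180). I'll enlarge the crops to measure the feeder's edges and the tray's yaw.

```bash
python3 - <<'E'
import cv2,numpy as np
a=cv2.imread('pics/w1.png')
t=cv2.resize(a[95:250,290:365],None,fx=3.8,fy=3.8,interpolation=cv2.INTER_CUBIC)
f=cv2.resize(a[95:215,420:550],None,fx=3.8,fy=3.8,interpolation=cv2.INTER_CUBIC)
c=np.zeros((600,800,3),np.uint8);c[:t.shape[0],:t.shape[1]]=t;c[:f.shape[0],300:300+f.shape[1]]=f
cv2.imwrite('pics/w1c.png',c);print(t.shape,f.shape)
E
```

```text
(589, 285, 3) (456, 494, 3)
```

View pics/w1c.png

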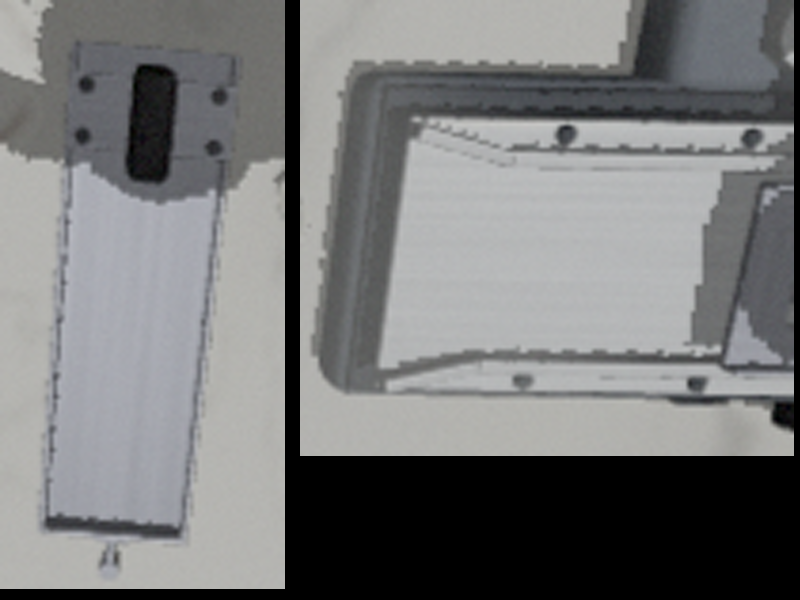

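```bash
python3 - <<'E'
from h import *
T=lambda x,y,z:at_z('wrist',[290+x/3.8,95+y/3.8],z)[:2]
F=lambda x,y,z:at_z('wrist',[420+(x-300)/3.8,95+y/3.8],z)[:2]
ang=lambda v:np.degrees(np.arctan2(v[1],v[0]))
A,B,C,D=T(76,44,.014),T(238,58,.014),T(43,530,.014),T(186,540,.014)
print('tray',A,B,C,D,'w',np.linalg.norm(A-B),np.linalg.norm(C-D),'len',np.linalg.norm(A-C),np.linalg.norm(B-D),'yaw',ang(C-A),ang(D-B))
print('strike',T(111,572,.007))
g=[T(x,y,.056) for x,y in ((133,65),(177,68),(128,182),(168,185))];print('grip',np.mean(g,0),ang(g[2]-g[0]),ang(g[3]-g[1]))
U=[F(512,150,.068),F(775,151,.068)];L=[F(480,351,.058),F(720,354,.058)];L2=[F(480,360,.068),F(720,364,.068)]
E=[F(409,122,.058),F(378,372,.058)]
print('feeder yaw U,L,L2,edge',ang(U[1]-U[0]),ang(L[1]-L[0]),ang(L2[1]-L2[0]),ang(E[0]-E[1])-90)
n=np.array([-np.sin(np.radians(79)),np.cos(np.radians(79))])
print('edges',E,'mid',np.mean(E,0)); print('U',U,'L',L); 
for yaw in (78,79,80):
  a=np.radians(yaw);f=np.array([np.cos(a),np.sin(a)]);n=np.array([-f[1],f[0]])
  print(yaw,'lateral U',[u@n for u in U],'L',[u@n for u in L],[u@n for u in L2],'fwd edge',[e@f for e in E])
M=[np.array([.5292,-.2161]),np.array([.5225,-.2129]),np.array([.5258,-.2151])];K=[np.array([.5611,-.0515]),np.array([.5513,-.0635]),np.array([.5603,-.0485])]
print([ang(k-m) for k,m in zip(K,M)])
E
```

```text
tray [ 0.4346 -0.3704] [ 0.4492 -0.315 ] [ 0.6161 -0.4188] [ 0.6304 -0.3633] w 0.057277089622573496 0.057372171982407856 len 0.18788291718326894 0.187513653134884 yaw -14.930909958032009 -14.90254235298018
strike [ 0.6427 -0.3962]
grip [ 0.4628 -0.3489] -12.593483261366424 -13.960097004836323
feeder yaw U,L,L2,edge 79.78312508079664 79.24915231910384 78.99871150104447 79.61786822406629
edges [array([ 0.4866, -0.2055]), array([ 0.5697, -0.2207])] mid [ 0.5282 -0.2131]
U [array([ 0.4994, -0.1776]), array([ 0.5141, -0.0958])] L [array([ 0.5682, -0.1859]), array([ 0.5835, -0.1051])]
78 lateral U [np.float64(-0.5253937759694167), np.float64(-0.5228063579040232)] L [np.float64(-0.5944056945410636), np.float64(-0.5926127864466634)] [np.float64(-0.5947159398620661), np.float64(-0.5933148361504679)] fwd edge [np.float64(-0.09983148789151756), np.float64(-0.09744808603732458)]
79 lateral U [np.float64(-0.5240940937446902), np.float64(-0.5229575856957309)] L [np.float64(-0.5932031758481743), np.float64(-0.5928455403661518)] [np.float64(-0.5934382557387654), np.float64(-0.5934400634801297)] fwd edge [np.float64(-0.10886931252887874), np.float64(-0.10795898162693601)]
80 lateral U [np.float64(-0.5226347673819954), np.float64(-0.5229495155408318)] L [np.float64(-0.5918199617214334), np.float64(-0.5928977077910208)] [np.float64(-0.5919798045740012), np.float64(-0.5933845232176723)] fwd edge [np.float64(-0.11787397451900287), np.float64(-0.11843699186492174)]
[np.float64(79.03186774725714), np.float64(79.0888716157166), np.float64(78.30039618637939)]
```

```bash
python3 - <<'E'
from h import *
move_ptp([.5165,-.2725,.21],Q(-10.6)); print(read_time_s(),read_qpos())
im=save('wrist','w2.png')
for n,z in {'deck_mouth':.058,'catch_mid':.058,'feeder':0}.items():
    for r in tip_of('wrist',n)[:2]: print(n,r['confidence'],r['at'],at_z('wrist',r['at'],z))
p=camera_params('wrist');np.savez('w2.npz',K=p['K'],T=p['camera_from_world'])
cv2.imwrite('pics/w2c.png',cv2.resize(im[0:300,170:490,::-1],None,fx=2,fy=2,interpolation=cv2.INTER_CUBIC))
E
```

```text
6.7167 [ 0.2577  0.2997  0.1864  1.8069 -0.0633  1.04    0.2831]
deck_mouth 0.75 [326.7, 113.4] [ 0.5281 -0.2122  0.058 ]
deck_mouth 0.36 [129.1, 246.1] [ 0.3122 -0.3015  0.058 ]
feeder 0.71 [330.5, 27.6] [ 0.5459 -0.137   0.    ]
```

View pics/w2c.png

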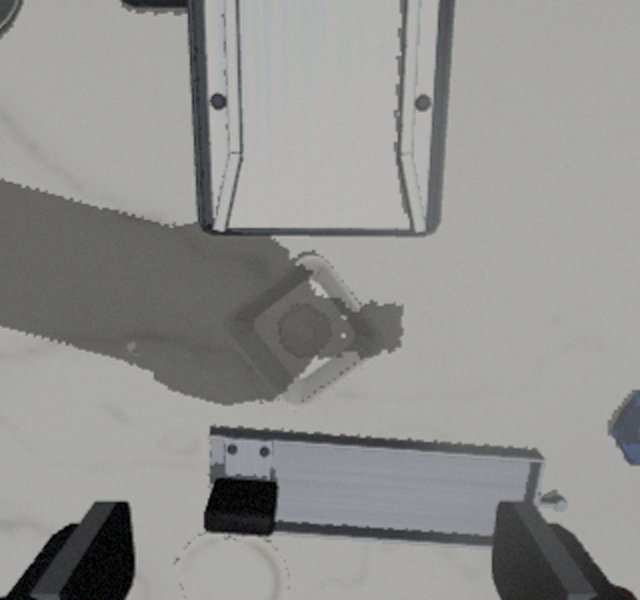

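The guides' inner lower edges show at crop x≈242 and 401 (y=150), and the deck's front edge at y≈230. The tray is visible below, with its grip at (240,507).

```bash
python3 - <<'E'
from h import *
F=lambda x,y,z:at_z('wrist',[170+x/2,y/2],z)[:2]
im=cv2.imread('pics/w2.png').astype(int).sum(2)//3
for v in (5,35,60,73,95,108): print(v,im[v,264:304].tolist(),'\n   ',im[v,360:400].tolist())
a=np.radians(79.4);f=np.array([np.cos(a),np.sin(a)]);n=np.array([-f[1],f[0]])
for nm,x,y,z in (('Lb',242,150,.058),('Lb0',240,10,.058),('Lt',231,150,.068),('Rb',401,150,.058),('Rb0',403,10,.058),('Rt',412,150,.068),('m',321,230,.058),('boltL',218,101,.07),('boltR',423,102,.07),('ml',210,231,.058),('mr',436,233,.058)):
  p=F(x,y,z); print(nm,p,'fwd',p@f,'lat',p@n)
E
```

```text
5 [61, 74, 53, 61, 70, 68, 69, 88, 141, 178, 177, 178, 176, 176, 173, 172, 170, 168, 156, 175, 176, 177, 176, 162, 96, 127, 172, 173, 176, 177, 176, 177, 175, 173, 172, 176, 177, 177, 174, 175] 
    [177, 175, 177, 174, 175, 176, 176, 176, 177, 164, 114, 106, 79, 114, 164, 177, 176, 176, 172, 162, 175, 175, 177, 177, 175, 177, 177, 177, 165, 100, 85, 82, 80, 81, 79, 91, 99, 147, 164, 163]
35 [152, 78, 75, 68, 58, 69, 70, 72, 76, 124, 177, 177, 180, 178, 176, 175, 173, 161, 120, 157, 177, 177, 177, 177, 158, 81, 126, 176, 174, 176, 178, 179, 178, 176, 176, 176, 177, 177, 177, 174] 
    [176, 177, 178, 178, 178, 177, 177, 176, 167, 111, 102, 89, 129, 177, 177, 175, 177, 167, 156, 176, 177, 174, 176, 176, 177, 177, 167, 126, 95, 97, 94, 92, 89, 104, 107, 151, 164, 166, 166, 167]
60 [167, 154, 101, 73, 77, 58, 69, 71, 74, 78, 125, 179, 180, 180, 177, 177, 178, 177, 174, 172, 160, 177, 179, 179, 175, 144, 105, 160, 175, 179, 179, 179, 178, 178, 178, 177, 180, 179, 179, 177] 
    [177, 178, 179, 180, 179, 178, 178, 167, 115, 99, 103, 154, 177, 178, 179, 175, 164, 160, 177, 177, 176, 178, 1
[... 1358 characters left out ...]
b0 [ 0.5149 -0.1257] fwd -0.02887797079067917 lat -0.5292707069866449
Lt [ 0.5011 -0.176 ] fwd -0.08078488017639199 lat -0.5249062795408809
Rb [ 0.5697 -0.1883] fwd -0.08027589622210252 lat -0.5945852245223786
Rb0 [ 0.5777 -0.1375] fwd -0.0289234608879703 lat -0.5931617046343954
Rt [ 0.5726 -0.1894] fwd -0.08082070102981474 lat -0.5976851275191704
m [ 0.531 -0.214] fwd -0.11268401946081351 lat -0.5613390137782903
boltL [ 0.5003 -0.1577] fwd -0.06298917631139117 lat -0.5208016167111251
boltR [ 0.5789 -0.1728] fwd -0.0633923249620822 lat -0.6008329852311232
ml [ 0.4837 -0.2056] fwd -0.11308806396976659 lat -0.5132380687655228
mr [ 0.5798 -0.2245] fwd -0.11396545129648257 lat -0.611206358054192
```

```bash
python3 - <<'E'
from h import *
ang=lambda v:np.degrees(np.arctan2(v[1],v[0]))
rows=[5,35,60,73];l=[288.3,289.2,290,290.2];r=[372,371,369.6,369]
P=[at_z('wrist',[(a+b)/2,v],.068)[:2] for a,b,v in zip(l,r,rows)]
Wd=[np.linalg.norm(at_z('wrist',[a,v],.068)[:2]-at_z('wrist',[b,v],.068)[:2]) for a,b,v in zip(l,r,rows)]
print(P,Wd,ang(P[0]-P[-1]))
L=[at_z('wrist',[a,v],.068)[:2] for a,v in zip(l,rows)];Rr=[at_z('wrist',[a,v],.068)[:2] for a,v in zip(r,rows)]
print(ang(L[0]-L[-1]),ang(Rr[0]-Rr[-1]))
E0,E1=at_z('wrist',[275,115.5],.058)[:2],at_z('wrist',[388,116.5],.058)[:2];print('edge',ang(E0-E1)-90)
# tray from crop w2c
T=lambda x,y,z:at_z('wrist',[170+x/2,y/2],z)[:2]
A,B,C,D=T(212,428,.016),T(543,456,.014),T(540,454,.014),T(495,545,.014)
print('tray far edge yaw',ang(B-A),ang(T(535,462,.0)-T(276,440,0)))
print('grip top far corners',T(220,479,.056),T(277,481,.056),'strike',T(562,502,.007))
print(inverse_kinematics([.4628,-.349,.038],Q(-103.5)),inverse_kinematics([.4628,-.349,.15],Q(-103.5)))
E
```

```text
[array([ 0.5453, -0.1339]), array([ 0.5416, -0.154 ]), array([ 0.5381, -0.1716]), array([ 0.5362, -0.181 ])] [np.float64(0.06324641305172582), np.float64(0.06345272687561888), np.float64(0.06314415215713888), np.float64(0.06325426078366542)] 79.06837700187455
79.0637345655665 79.07301813846739
edge 78.88688246745062
tray far edge yaw -16.057800071100292 -15.844188638121224
grip top far corners [ 0.4603 -0.3227] [ 0.4878 -0.329 ] strike [ 0.6425 -0.3965]
[ 0.2279  0.5626  0.4242  1.9196 -0.3359  0.7289 -0.9588] [ 0.1842  0.3893  0.4709  1.8751 -0.2169  0.9274 -1.0506]
```

```bash
python3 - <<'E'
from h import *
q=Q(-104.9)
move_gripper(.045,100)
move_ptp([.4643,-.349,.11],q)
movel([.4643,-.349,.0385],q,speed=.08)
print(read_time_s(),read_ft_force())
move_gripper(0.0,100)
print(read_finger_gap(),read_ft_force(),read_eef_pos())
movel([.4643,-.349,.06],q,speed=.06)
movel([.4643,-.349,.20],q,speed=.15)
print(read_time_s(),read_finger_gap(),read_ft_force(),read_ft_torque(),read_eef_pos(),read_qpos())
save('wrist','w3.png')
f=np.array([np.cos(np.radians(79.1)),np.sin(np.radians(79.1))])
for s in (-.245,-.081): print(inverse_kinematics([*(np.array([.5407,-.1583])+f*(s+.0225)),.2],Q(-10.9)),inverse_kinematics([*(np.array([.5407,-.1583])+f*(s+.0225)),.097],Q(-10.9)))
E
```

```text
9.6417 [0.1248 0.144  0.0546]
0.012757939460746319 [-0.0109  0.6247  4.6316] [ 0.4648 -0.3494  0.0393]
11.6167 0.012581783952608115 [ 0.089   0.0038 -1.5633] [0.0231 0.0841 0.0342] [ 0.4635 -0.3483  0.1988] [ 0.1489  0.3303  0.5071  1.838  -0.1853  1.0227 -1.1002]
[ 0.4104  0.3866  0.2125  1.7158 -0.0919  1.0488  0.4634] [ 0.4456  0.5098  0.1705  1.7781 -0.1092  0.8628  0.4757]
[ 0.1679  0.2884  0.1716  1.8445 -0.0572  1.0135  0.1725] [ 0.2029  0.4237  0.1333  1.9089 -0.0752  0.8137  0.186 ]
```

View pics/w3.png

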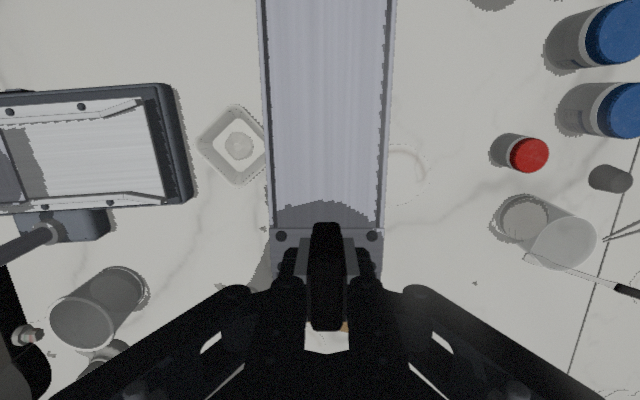

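The tray is held squarely, with the grip at (327,275) between the pads and the trough running straight up the picture. I'll swing it over in front of the deck.

```bash
cat >> h.py <<'E'
YAW=79.1
f=np.array([np.cos(np.radians(YAW)),np.sin(np.radians(YAW))]); n=np.array([-f[1],f[0]])
C0=np.array([.5407,-.1583]); X0=-.0230   # centre-line point and its feeder x
def fp(x,y,z): return [*(C0+f*(x-X0)+n*y),z]
QF=Q(YAW-90)
E
python3 - <<'E'
from h import *
move_ptp([.458,-.345,.23],Q(-60)); 
move_ptp(fp(-.235,0,.20),QF)
print(read_time_s(),read_eef_pos(),read_ft_force(),read_finger_gap())
movel(fp(-.235,0,.125),QF,speed=.12)
save('wrist','w4.png');save('scene','s4.png');save('side','d4.png');print(read_time_s(),read_eef_pos(),fp(-.235,0,.125))
print(proj('wrist',[fp(x,y,z) for x,y,z in ((-.08,0,.058),(-.08,.04,.068),(-.08,-.04,.068),(-.05,.032,.068),(-.05,-.032,.068),(-.068,.03,.101),(-.068,-.03,.101))]))
w,s,d=[cv2.imread('pics/'+k) for k in('w4.png','s4.png','d4.png')]
c=np.zeros((600,800,3),np.uint8);c[:250,:400]=cv2.resize(w,(400,250));
c[:,400:]=0
c[250:600,:400]=cv2.resize(s[90:230,260:420],(400,350),interpolation=cv2.INTER_CUBIC);c[250:600,400:]=cv2.resize(d[120:260,260:420],(400,350),interpolation=cv2.INTER_CUBIC)
c[:250,400:]=cv2.resize(w[0:125,220:420],(400,250),interpolation=cv2.INTER_CUBIC)
cv2.imwrite('pics/m4.png',c)
E
```

```text
13.2083 [ 0.5003 -0.3664  0.1995] [-0.0516 -0.148  -1.0445] 0.013018185866876896
14.1333 [ 0.5015 -0.3672  0.1264] [np.float64(0.500611766086143), np.float64(-0.36647524709164603), 0.125]
[[ 324.4967  -64.2117]
 [ 241.8381  -74.2073]
 [ 406.9377  -74.193 ]
 [ 253.9371 -154.3319]
 [ 394.5782 -154.2981]
 [ 243.1516 -159.1652]
 [ 404.6178 -159.125 ]]
```

View pics/m4.png

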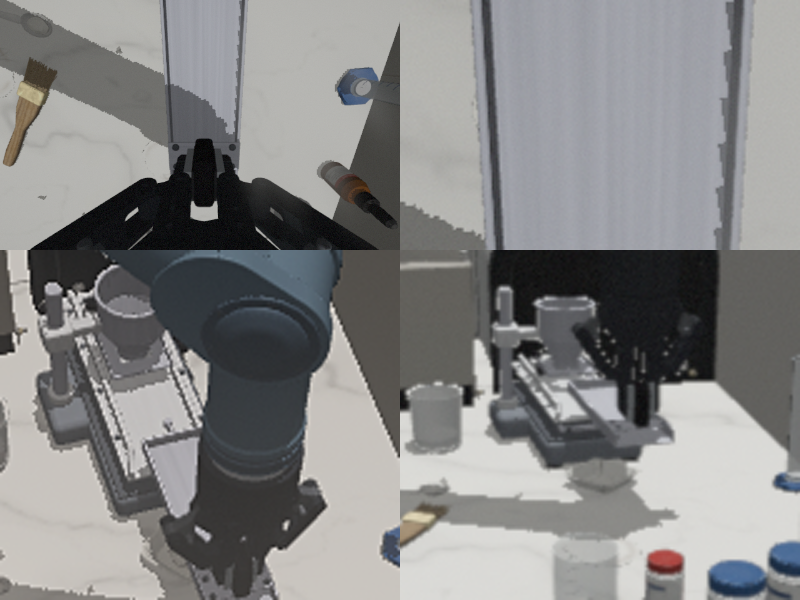

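```bash
python3 - <<'E'
from h import *
P=[fp(x-.0010,y-.001,z) for x in(-.068,-.258) for y in (.03,-.03) for z in (.0884,.1024)]
for cam,(u0,v0,ox,oy) in {'side':(260,120,400,250),'scene':(260,90,0,250)}.items():
  q=proj(cam,P); print(cam,np.c_[(q[:,0]-u0)/.4+ox,(q[:,1]-v0)/.4+oy].round(0).tolist())
w=cv2.imread('pics/w4.png').astype(int).sum(2)//3
for v in (3,60,120,180): print(v,[u for u in range(230,430) if abs(w[v,u+1]-w[v,u-1])>45])
for cam in('side','scene'):
  im=cv2.imread('pics/%s4.png'%('d' if cam=='side' else 's'))
  print(tip_of(cam,'tray_tail')[:2],proj(cam,fp(-.069,-.001,.0884)),proj(cam,fp(-.08,0,.058)),tip_of(cam,'deck_mouth')[:1])
E
```

```text
side [[566.0, 389.0], [566.0, 377.0], [618.0, 385.0], [618.0, 373.0], [614.0, 446.0], [614.0, 432.0], [673.0, 441.0], [674.0, 427.0]]
scene [[140.0, 447.0], [140.0, 437.0], [203.0, 431.0], [204.0, 422.0], [208.0, 621.0], [209.0, 612.0], [276.0, 603.0], [278.0, 594.0]]
3 [260, 261, 264, 265, 382, 383, 391, 392]
60 [263, 264, 267, 268, 381, 388, 389]
120 [262, 267, 268, 271, 272, 377, 385]
180 [344, 345, 374, 375, 381, 382]
[{'at': [335.7, 174.7], 'confidence': 0.95}] [[336.8241 174.8641]] [[337.4872 186.3762]] [{'at': [333.9, 188.7], 'confidence': 0.59}]
[{'at': [331.3, 168.0], 'confidence': 0.9}] [[328.6243 165.5678]] [[329.3825 177.5268]] [{'at': [330.7, 177.9], 'confidence': 0.7}]
```

```bash
python3 - <<'E'
from h import *
movel(fp(-.220,0,.108),QF,speed=.08)
pause(.2); b=read_ft_force(); tb=read_ft_torque(); print(read_time_s(),b,tb)
z=.108
while z>.0955:
    z-=.0015; movel(fp(-.220,0,z),QF,speed=.03)
    F=read_ft_force()-b; T=read_ft_torque()-tb
    print(round(z,4),read_eef_pos()[2].round(4),F,T)
    if F[2]>2.5: break
print(read_time_s(),read_eef_pos(),fp(-.22,0,z))
s=save('scene','s5.png');d=save('side','d5.png')
cv2.imwrite('pics/m5.png',np.hstack([cv2.resize(a,(400,350),interpolation=cv2.INTER_CUBIC) for a in (s[90:230,260:420],d[120:260,260:420])])[:,:,::-1])
E
```

```text
14.9667 [-0.2386  0.0674 -1.4281] [-0.1032  0.0228  0.0366]
0.1065 0.1065 [ 0.2899 -0.1374 -0.5937] [ 0.0083  0.0502 -0.0384]
0.105 0.1048 [ 0.6303 -0.6381 -1.0222] [ 0.05    0.0131 -0.0595]
0.1035 0.1033 [1.5888 0.5659 0.2653] [ 0.0342 -0.0226  0.0048]
0.102 0.1018 [ 1.3699 -1.3816 -0.3441] [0.0327 0.0211 0.0118]
0.1005 0.1003 [-0.1894  0.2486 -0.4087] [-0.0536  0.0157 -0.0487]
0.099 0.0988 [0.5786 0.333  0.4412] [ 0.043  -0.0367 -0.0039]
0.0975 0.0975 [ 1.2821 -0.3835  0.2076] [ 0.0387 -0.0778  0.0007]
0.096 0.0967 [-0.3815 -0.8179  3.8952] [0.4565 0.0892 0.0667]
16.9667 [ 0.5037 -0.352   0.0967] [np.float64(0.5034481977309914), np.float64(-0.3517458664011994), 0.09599999999999999]
```

View pics/m5.png

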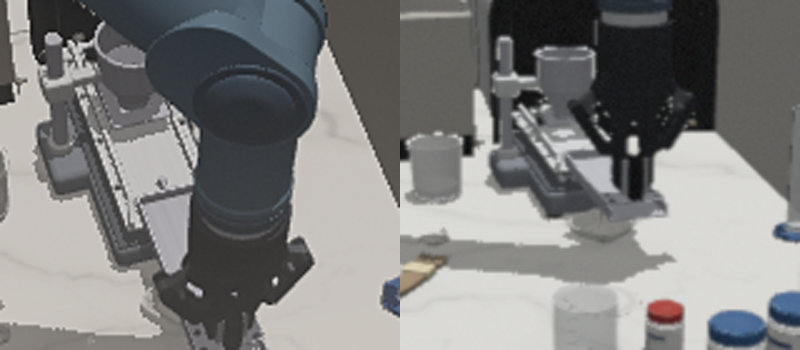

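The tail rests on the deck between the flared guides, at about (160,200) in the left half, well short of the hopper. Contact came at the expected height. Next I'll slide in while monitoring force.

```bash
cat > slide.py <<'E'
from h import *
def push(k=3):
    v=[]
    for _ in range(k): pause(.02); v.append(read_ft_force())
    return np.mean(v,0)
def report(x,b):
    F=push()-b; e=read_eef_pos(); r=e[:2]-C0
    print('cmd %.4f act %.4f lat %.4f z %.4f | push %.2f lat %.2f up %.2f t %.2f'%(x,r@f+X0,r@n,e[2],-F[:2]@f,F[:2]@n,F[2],read_time_s()))
    return -F[:2]@f
E
python3 - <<'E'
from slide import *
b=np.array([-.2386,.0674,-1.43]); x=-.220
while x<-.1175:
    x+=.0085; movel(fp(x,0,.0968),QF,speed=.05)
    if report(x,b)>7: break
E
```

```text
cmd -0.2115 act -0.2100 lat -0.0004 z 0.0967 | push -0.30 lat -0.96 up 2.83 t 17.43
cmd -0.2030 act -0.2021 lat -0.0002 z 0.0967 | push -0.50 lat -0.44 up 2.90 t 17.80
cmd -0.1945 act -0.1937 lat -0.0001 z 0.0968 | push 0.18 lat -0.19 up 3.65 t 18.17
cmd -0.1860 act -0.1852 lat -0.0002 z 0.0968 | push 0.07 lat -0.35 up 4.10 t 18.53
cmd -0.1775 act -0.1766 lat -0.0002 z 0.0968 | push 0.60 lat -0.34 up 4.63 t 18.90
cmd -0.1690 act -0.1682 lat -0.0002 z 0.0968 | push 1.44 lat -0.97 up 5.76 t 19.27
cmd -0.1605 act -0.1600 lat -0.0002 z 0.0969 | push 0.70 lat -0.56 up 6.03 t 19.63
cmd -0.1520 act -0.1520 lat -0.0002 z 0.0970 | push 1.77 lat -0.01 up 6.86 t 20.00
cmd -0.1435 act -0.1436 lat -0.0003 z 0.0971 | push 1.67 lat -0.07 up 7.11 t 20.37
cmd -0.1350 act -0.1352 lat -0.0003 z 0.0972 | push 2.08 lat 0.36 up 6.98 t 20.73
cmd -0.1265 act -0.1267 lat -0.0003 z 0.0972 | push 1.76 lat -0.01 up 7.56 t 21.10
cmd -0.1180 act -0.1182 lat -0.0004 z 0.0973 | push 2.06 lat -0.02 up 7.59 t 21.47
cmd -0.1095 act -0.1096 lat -0.0004 z 0.0973 | push 1.80 lat 0.05 up 7.84 t 21.83
```

```bash
python3 - <<'E'
from slide import *
b=np.array([-.2386,.0674,-1.43]); x=-.1095; pk=0
movel(fp(x,0,.0978),QF,speed=.03); base=report(x,b)
while x<-.055:
    x+=.0015; movel(fp(x,0,.0978),QF,speed=.03)
    p=report(x,b); pk=max(pk,p)
    if pk>base+2.5 and p<pk-2: print('drop'); break
    if p>12: print('high'); break
E
```

```text
cmd -0.1095 act -0.1088 lat 0.0005 z 0.0973 | push 0.71 lat 0.17 up 4.31 t 22.13
cmd -0.1080 act -0.1078 lat 0.0005 z 0.0973 | push 1.29 lat -0.31 up 2.00 t 22.43
cmd -0.1065 act -0.1059 lat 0.0004 z 0.0973 | push 0.20 lat -0.23 up 0.53 t 22.73
cmd -0.1050 act -0.1044 lat 0.0003 z 0.0975 | push 0.12 lat -0.59 up -0.24 t 23.03
cmd -0.1035 act -0.1034 lat 0.0001 z 0.0977 | push 0.03 lat -0.25 up 0.08 t 23.33
cmd -0.1020 act -0.1019 lat 0.0000 z 0.0978 | push -0.51 lat 0.14 up 0.10 t 23.63
cmd -0.1005 act -0.1004 lat 0.0000 z 0.0978 | push 0.40 lat -0.14 up -0.36 t 23.93
cmd -0.0990 act -0.0989 lat -0.0000 z 0.0978 | push -0.18 lat -0.50 up -0.06 t 24.23
cmd -0.0975 act -0.0974 lat -0.0000 z 0.0978 | push 0.17 lat 0.21 up -0.09 t 24.53
cmd -0.0960 act -0.0959 lat -0.0000 z 0.0978 | push 0.11 lat 0.26 up -0.18 t 24.83
cmd -0.0945 act -0.0944 lat -0.0000 z 0.0978 | push -0.03 lat -0.14 up -0.15 t 25.13
cmd -0.0930 act -0.0929 lat -0.0000 z 0.0978 | push -0.12 lat 0.13 up -0.22 t 25.43
cmd -0.0915 act -0.0914 lat -0.0000 z 0.0978 | push -0.27 lat -0.28 up -0.06 t 25.73
cmd -0.0900 act -0.0899 lat -0.0000 z 0.0978 | push -0.43 lat -0.01 up -0.16 t 26.03
cmd -0.0885 act -0.0884 lat -0.0000 z 0.0978 | push 0.58 lat -0.56 up 0.10 t 26.33
cmd -0.0870 act -0.0869 lat 0.0000 z 0.0978 | push 0.03 lat 0.00 up -0.11 t 26.63
cmd -0.0855 act -0.0854 lat -0.0000 z 0.0978 | push 0.50 lat -0.62 up 0.34 t 26.93
cmd -0.0840 act -0.0840 lat -0.0001 z 0.0978 | push 0.16 lat -0.57 up -0.65 t 27.23
cmd -0.0825 act -0.0830 lat -0.0003 z 0.0979 | push 1.32 lat -1.36 up -0.14 t 27.53
cmd -0.0810 act -0.0824 lat -0.0002 z 0.0980 | push 4.46 lat -1.34 up -0.27 t 27.83
cmd -0.0795 act -0.0805 lat -0.0000 z 0.0979 | push 4.39 lat -1.32 up 0.18 t 28.13
cmd -0.0780 act -0.0743 lat -0.0002 z 0.0974 | push -2.22 lat -0.97 up -0.62 t 28.43
drop
```

Force peaked at about 4.5 N, then the tray jumped forward ahead of the command, pulling the tool. That is the catch snapping in. I'll relax to neutral and confirm the buffer by feel.

```bash
python3 - <<'E'
from slide import *
b=np.array([-.2386,.0674,-1.43])
for x,z in ((-.0765,.0972),(-.0750,.0970),(-.0740,.0970),(-.0732,.0970)):
    movel(fp(x,0,z),QF,speed=.02); p=report(x,b)
    if p>3.5: break
E
```

```text
cmd -0.0765 act -0.0742 lat -0.0004 z 0.0973 | push -3.87 lat -1.16 up 1.52 t 28.73
cmd -0.0750 act -0.0742 lat -0.0004 z 0.0973 | push -3.72 lat -1.13 up 3.30 t 29.03
cmd -0.0740 act -0.0742 lat -0.0003 z 0.0973 | push -2.50 lat -1.03 up 4.03 t 29.33
cmd -0.0732 act -0.0741 lat -0.0003 z 0.0973 | push -1.40 lat -1.15 up 4.67 t 29.63
```

```bash
python3 - <<'E'
from slide import *
b=np.array([-.2386,.0674,-1.43])
movel(fp(-.0726,0,.0973),QF,speed=.02); report(-.0726,b); pause(.2); report(-.0726,b)
move_gripper(.036,20); print(read_finger_gap(),read_time_s()); report(0,b)
e=read_eef_pos()
movel([e[0],e[1],.15],QF,speed=.08)
movel(fp(-.16,0,.25),QF,speed=.2)
print(read_time_s(),read_ft_force())
w=save('wrist','w6.png');s=save('scene','s6.png');d=save('side','d6.png')
c=np.zeros((600,800,3),np.uint8);c[:250,:400]=cv2.resize(w,(400,250));c[:250,400:]=cv2.resize(w[0:125,220:420],(400,250),interpolation=cv2.INTER_CUBIC)
c[250:,:400]=cv2.resize(s[90:230,260:420],(400,350),interpolation=cv2.INTER_CUBIC);c[250:,400:]=cv2.resize(d[120:260,260:420],(400,350),interpolation=cv2.INTER_CUBIC)
cv2.imwrite('pics/m6.png',c[:,:,::-1])
for cam in('wrist','scene','side'):
  for nm,z in(('tray_grip',.094),('weighing_boat',0)):
    for r in tip_of(cam,nm)[:1]:
      p=at_z(cam,r['at'],z); print(cam,nm,r['confidence'],r['at'],p,'feeder x,y',(p[:2]-C0)@f+X0,(p[:2]-C0)@n)
E
```

```text
cmd -0.0726 act -0.0736 lat -0.0000 z 0.0973 | push 1.02 lat -1.79 up 3.38 t 29.93
cmd -0.0726 act -0.0735 lat -0.0000 z 0.0973 | push 2.50 lat -1.60 up 2.85 t 30.18
0.03626083428701266 30.5333
cmd 0.0000 act -0.0720 lat 0.0006 z 0.0968 | push -0.07 lat -0.52 up 1.37 t 30.58
32.2083 [-0.1149  0.2471 -0.2517]
wrist tray_grip 0.86 [329.3, 90.7] [ 0.5313 -0.2119  0.094 ] feeder x,y -0.0774166295933789 -0.0009552394715310812
wrist weighing_boat 0.66 [326.6, 142.3] [ 0.5182 -0.2686  0.    ] feeder x,y -0.13555222487224022 0.0012587412889418393
scene tray_grip 0.89 [323.4, 164.9] [ 0.5213 -0.2003  0.094 ] feeder x,y -0.06795171868598952 0.011137838826286493
scene weighing_boat 0.64 [334.1, 208.4] [ 0.5184 -0.261   0.    ] feeder x,y -0.12803712262060318 0.002471311893757663
side tray_grip 0.73 [336.0, 173.7] [ 0.5278 -0.2091  0.094 ] feeder x,y -0.07530494701696777 0.0031129907478177395
side weighing_boat 0.79 [343.0, 215.3] [ 0.5116 -0.2853  0.    ] feeder x,y -0.15316043732968226 0.0045225422034856745
```

View pics/m6.png

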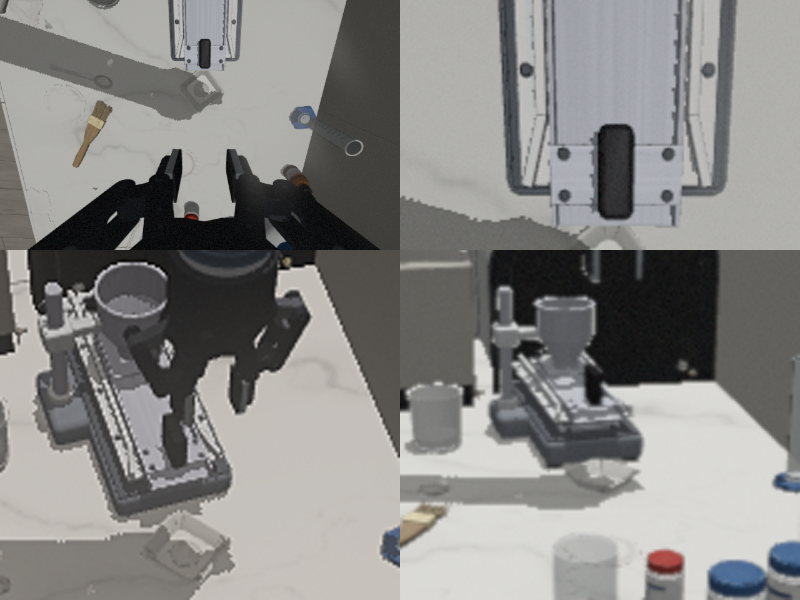

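```bash
python3 - <<'E'
from h import *
for u,v in ((220+(616-400)/2,171/2),(220+(614-400)/2,125/2),(220+(617-400)/2,217/2)):
  p=at_z('wrist',[u,v],.114); print((p[:2]-C0)@f+X0,(p[:2]-C0)@n)
for u,v in ((220+(551-400)/2,226/2),(220+(682-400)/2,226/2)):   # open end
  p=at_z('wrist',[u,v],.074); print('open',(p[:2]-C0)@f+X0,(p[:2]-C0)@n)
for u,v in ((220+(508-400)/2,192/2),(220+(724-400)/2,190/2)):
  p=at_z('wrist',[u,v],.058); print('mouth',(p[:2]-C0)@f+X0,(p[:2]-C0)@n)
print(read_time_s())
E
```

```text
-0.07529485568008257 -0.0007831749097353853
-0.05844240360829309 2.888756613498317e-05
-0.09288075260775619 -0.0012260254550232096
open -0.09868408387708036 0.029518579302392357
open -0.09864813323626034 -0.03188259554617812
mouth -0.08357419273213425 0.05152073707024884
mouth -0.08259936507193175 -0.053369554565696115
32.6583
```

```bash
python3 -c "
from h import *
sign_off(); print(read_time_s())"
```

```text
the job is handed in; nothing more can be done
the job is handed in; nothing more can be done
```

The feed tray is back on the feeder with its catch snapped in, and the job was handed in at about 33 s of the 48 s allowed.

**What I did:** I pinched the tray by its grip, swung it round and set its tail on the deck between the flared guides, short of the hopper. I then slid it in while reading the wrist force.

**Catch:** The push peaked at about 4.5 N. The tray then jumped about 6 mm forward and pulled the gripper along, which I took as the catch snapping in. It stayed put while the arm held it back with about 4 N. I never pushed harder than about 4.5 N, well under the 15 N that counts as ramming. I relaxed to about 2.5 N, let go and backed off.

**Last checks:**
- **Seating:** The wrist picture after release puts the grip at about -75 mm along the feeder. By feel the seated position was -74 mm, and before the snap it was about -80 mm. The tray is central within about 1 mm.
- **Hopper:** The pictures show it standing as before, and I felt no unexpected forces on the way in.
- **Other items:** The boat, cup and brush look unmoved. The small jar was not checked at the end, but the arm never went near it.

**Disagreements and gaps:**
- The scene camera's network placed the grip about 7 mm further in and 11 mm to one side. The gripper was partly in front of it there, so I relied on the wrist view.
- During the early slide I pressed down on the deck with up to about 8 N, and eased that off before reaching the catch.
- I could not read the buffer's compression directly.

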